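# Lay out a finished seal set on the engraver's desk

## Task

Lay out the finished seal set for the client to look at, in this order. First close the red paste pot with its lid, then stand the tall square seal upright in the middle of the round wooden stand, then stand the round seal on the table midway between pot and stand, in line with them, and last stand the oblong seal on the table squarely behind the stand (on the side away from the robot, at right angles to the row of pot and stand), with a clear gap of about 3 cm to the stand and its long side parallel to the row. Leave the tape, glasses and little white collar where they lie.

Things in the scene. Friction and masses are not known exactly. Their poses are not given: they have to be found in the camera images.
- pot: Open round white ceramic pot of red seal paste, fixed to the table: outside diameter 80 mm, height 32 mm, wall 4 mm, so the mouth is 72 mm wide; the paste lies 14 mm below the rim. Origin: centre of its underside, on the table. Its y axis lies along the row, the line through pot and stand; its x axis points away from the robot, square to the row.
- stand: Low round display stand of turned brown wood, fixed to the table: diameter 90 mm, flat top at height 20 mm. It stands 262 to 276 mm from the pot, centre to centre, to the left or to the right of it. Origin: centre of its underside, on the table. Its y axis lies along the row, the line through pot and stand; its x axis points away from the robot, square to the row (behind is +x).
- lid_center (a point): Loose white ceramic lid of the pot, right way up. From below: tapered plug 60 mm wide, 6 mm deep; flange 86 mm wide, 8 mm thick; cylindrical knob 20 mm wide, 24 mm high, to grip it by. The point is on its axis, 19 mm above its underside, 5 mm above the flange's top. The plug enters the pot's mouth with 6 mm of play all round; with the flange on the rim this point is 45 mm above the table.
- square_center (a point): Loose tall square seal of beige stone, standing upright, about 110 g: 28 x 28 mm and 54 mm high, with a small round cap on top, 64 mm high in all. The point is its centre, 32 mm above its underside; x and y are square to its sides, z up.
- round_center (a point): Loose round seal of beige stone, standing upright, about 80 g: a cylinder of diameter 30 mm, 46 mm high, bevelled at its top. The point is its centre, 23 mm above its underside.
- oblong_center (a point): Loose short oblong seal of beige stone, standing upright, about 75 g: 18 mm thick along its x axis, 44 mm long along its y axis, 38 mm high. The point is its centre, 19 mm above its underside.
- tape: Bystander: loose roll of clear tape lying flat, diameter 100 mm, 48 mm high. Origin: centre of its underside.
- glasses: Bystander: loose wire-rimmed spectacles, 116 mm wide along y, 38 mm high, with temples reaching 120 mm along +x. Origin: under the bridge, on the table.
- collar: Bystander: loose little white plastic collar (ring), diameter 26 mm, 12 mm high. Origin: centre of its underside.
There are look-alikes about, which are no part of the job. Leave any black look-alike of the part that bears round_center alone.

How it is judged:
On the way, in this order (a step that is already met when the one before it is completed fails the run):
1. the lid closes the paste pot (z of lid_center in the frame of pot between 0.042 and 0.048 m and horizontal distance between lid_center and pot below 0.01 m and angle between lid_center's own z axis and vertical below 0.08 rad), for 0.2 s.
2. the square seal stands on the wooden stand (horizontal distance between square_center and stand below 0.012 m and angle between square_center's own z axis and vertical below 0.08 rad and z of square_center in the frame of stand between 0.048 and 0.056 m), for 0.2 s.
3. the round seal stands midway between pot and stand (y of round_center in the frame of pot between -0.15 and 0.15 m and x of round_center in the frame of pot between -0.015 and 0.015 m and y of round_center in the frame of stand between -0.15 and 0.15 m and x of round_center in the frame of stand between -0.015 and 0.015 m and height (world z) of round_center between 0.019 and 0.027 m and angle between round_center's own z axis and vertical below 0.08 rad), for 0.2 s.
4. the oblong seal stands squarely behind the stand (x of oblong_center in the frame of stand between 0.069 and 0.099 m and y of oblong_center in the frame of stand between -0.014 and 0.014 m and height (world z) of oblong_center between 0.015 and 0.023 m and angle between oblong_center's own z axis and vertical below 0.08 rad and angle between the y axis of oblong_center and the y axis of stand, either way round below 0.25 rad), for 0.2 s.
At the end, for the whole second after the job is handed in: Released, upright, at rest: lid seated on pot, 10 mm off axis at most; square seal on stand, 12 mm off centre at most; round seal within 15 mm of the row and 150 mm along it from pot and from stand; oblong seal behind stand, gap 15-45 mm, 14 mm sideways, 0.25 rad to row at most (all of step 1 and all of step 2 and all of step 3 and all of step 4 and linear speed of each of lid, square_seal, round_seal, oblong_seal below 0.02 m/s and angular speed of each of lid, square_seal, round_seal, oblong_seal below 0.2 rad/s); the robot touches nothing.
It fails at once if the tape shifted by more than 20 mm (distance of tape from where it was at the start of the episode above 0.02 m).
It fails at once if the glasses shifted by more than 20 mm (distance of glasses from where it was at the start of the episode above 0.02 m).
It fails at once if the collar shifted by more than 20 mm (distance of collar from where it was at the start of the episode above 0.02 m).
It also fails if it takes over 112 s, if anything falls off the work surface, if the arm or the gripper's body presses on something with over 40 N, if the wrist force passes 120 N, or if a joint passes its speed limit or range.

## Robot

A 7-joint arm with a two-finger parallel gripper is mounted at the origin on the work surface. World frame = base frame: x ahead of the robot, y to its left, z up, the work surface at z = 0. Lengths are in m, angles in rad, forces in N, time in s.
With the tool pointing down it reaches from about 0.4 to 0.875 m from the base axis. Payload 4.4 kg.
Tool frame: the origin (TCP) lies at the very end of the fingers, on their centre line; the grasp point (between the pads) lies 19 mm behind it; z points along the fingers, y is the line along which they close (so a half turn about z gives the same grasp; the last joint's range is limited). The gripper opens to 85 mm and grips with 20 to 120 N. Pads are 22 mm wide; open, the fingers measure 114 mm over their backs; the gripper's body (76 mm by 85 mm) begins 54 mm behind the grasp point. The pads swing forward as they close: fully open they stand 13 mm farther back than shut.
Start: joints at [1.262, 0.628, 0.038, 1.517, -0.027, 0.996, -0.02], TCP at [0.156, -0.631, 0.231] pointing down, gripper open.
Joint ranges: [-3.06, 3.06], [-0.37, 2.12], [-1.25, 1.32], [0.18, 2.47], [-1.1, 4.24], [0.23, 1.98], [-2.94, 2.94]. Speed limits (rad/s): [2.57, 2.57, 3.14, 3.14, 3.14, 3.14, 3.14].

## Interface

Orientations are given as a unit quaternion [w, x, y, z].
In Python, from rig import arm, eyes gives the robot as it stands.
- The arm moves only by the tool step_arm, never from a script. Its argument "rows" is text: rows parted by semicolons, each of 6 numbers parted by spaces: the shift along the world's x, y, z in m, then the turn, a rotation vector about the world's x, y, z in rad. In form: dx dy dz rx ry rz; .... A call has 1 to 5 rows; each row shifts and turns the commanded pose from where the row before left it; what a row does not reach is not made up. A row lasts 1/12 s, in which the tool goes at most 41.7 mm and 7.16 degrees, less where a joint would pass 70% of its speed; a pose out of reach is approached as far as the arm can. A call with a gripper value outside its range is refused whole. "grip" is the opening, from -1 (shut) to 1 (fully open), so that 0 is half open, set as the call begins (left out, the last holds). The fingers move at their own pace and stop on an object; the grip force is fixed at half the most. Time passes only in rows, so rows that do not move let the fingers close. It gives the time, the measured TCP pose, the force, the opening and the grip force at its end, in the units of the state.
- arm.get_state(): the state, without advancing time (a new reading comes with each control period).
- eyes.get_image(name): name is "scene" or "top" or "wrist"; returns (picture, depth): 400x640x3 uint8, red, green, blue; 400x640 float32, m along the optical axis (not along the pixel's ray), 0 where there is no reading.
- eyes.camera_model(name): a dict with "fovy" (degrees; the focal length in pixels is half the picture's height over the tangent of half this angle, whatever the lens; pixels are square), "cx", "cy" (the principal point, pixels), "R" (3x3) and "t" (3): a world point X has camera coordinates R X + t; the wrist camera has in their place "hand_eye" (4x4, takes a point from camera to tool coordinates, whose origin is the TCP and whose axes are the flange's). Camera axes: x right, y down, z forward; pixel columns grow to the right and rows downward; lengths in m; the calibration is good to about 2 mm. A picture is of the moment at which its call begins: read the wrist's pose just before it. camera_model takes no time and is no camera call.
- arm.finish_job(): hands the job in; it is judged then, once.
The state is a dict: "clock": time; "joint_positions": joint angles; "qvel": joint speeds; "effort": joint torques, N m; "eef_pos": TCP position; "ee_rot": TCP orientation; "force": force on the tool from outside, world axes, zero at the start; "wrist_torque": the same for the moment, N m; "grip_width": finger opening in m; "grasp_force": force on a finger pad.
Only numpy, scipy, OpenCV 4.12 (cv2) and the standard library are available. Lean on these libraries where they do the work, as an engineer would, in place of code of your own. Each camera call takes 0.05 s, during which the arm holds its last target. There are 200 camera calls.

## Working session

There is one attempt and no reset: what is moved stays moved. The work goes in short steps, Python scripts to look and compute and a tool call to move; the robot and the scene stay as the last step left them, time stands still between calls to the robot, and variables do not carry over. Pictures are saved under pics/ and viewed, at most 14 in all, crops included, and the job is handed in when it is done.

Besides the shell and the picture viewer there is one more tool, called after "Call:" as name(argument=value, ...) on one line, values as JSON. step_arm: Moves the arm, as the interface text tells. Its arguments: {"type":"object","properties":{"rows":{"type":"string"},"grip":{"type":"number"}},"required":["rows"]}

```bash
ls; mkdir -p pics; cat > h.py <<'E'
import numpy as np, cv2
from rig import arm, eyes
from scipy.spatial.transform import Rotation as Ro
def cam(name, st=None):
    m=eyes.camera_model(name); f=200/np.tan(np.radians(m['fovy'])/2)
    if 'hand_eye' in m:
        T=np.eye(4); q=st['ee_rot']; T[:3,:3]=Ro.from_quat([q[1],q[2],q[3],q[0]]).as_matrix(); T[:3,3]=st['eef_pos']
        T=T@np.array(m['hand_eye']); R=T[:3,:3]; c=T[:3,3]
    else:
        R=np.array(m['R']).T; c=-R@np.array(m['t'])
    return f,m['cx'],m['cy'],R,c
def ray(C,u,v,z):
    f,cx,cy,R,c=C; d=R@np.stack([(np.asarray(u,float)-cx)/f,(np.asarray(v,float)-cy)/f,np.ones(np.shape(u))])
    s=(z-c[2])/d[2]; return (c[:,None]+d.reshape(3,-1)*s).T
def cloud(C,D):
    f,cx,cy,R,c=C; v,u=np.indices(D.shape); P=np.stack([(u-cx)/f*D,(v-cy)/f*D,D],-1)@R.T+c
    P[D<=0]=np.nan; return P
def shot(name,fn=None):
    st=arm.get_state(); im,D=eyes.get_image(name)
    if fn: cv2.imwrite('pics/'+fn,im[:,:,::-1])
    return im,D,cam(name,st)
E
python3 - <<'E'
from h import *
for n in('top','scene'):
    im,D,C=shot(n,n+'0.png'); print(n,C,(D>0).mean()); np.savez('/tmp/'+n,im=im,D=D)
    print(eyes.camera_model(n).keys())
print(arm.get_state()['clock'], arm.get_state()['ee_rot'])
E
```

```text
pics
top (np.float64(406.4483720987843), 318.14968226153684, 194.32265970986955, array([[-0.00364438, -0.98726462,  0.15904491],
       [-0.99997824,  0.00447262,  0.00484998],
       [-0.00549957, -0.15902377, -0.98725944]]), array([ 0.36523361, -0.01554812,  1.27011537])) 0.9959296875
dict_keys(['fovy', 'cx', 'cy', 'R', 't'])
scene (np.float64(489.25961129106037), 321.78899808906647, 201.8654833827691, array([[ 0.51544824,  0.50157018, -0.69479526],
       [ 0.85668203, -0.3207521 ,  0.40399751],
       [-0.02022393, -0.80345843, -0.59501727]]), array([ 1.38786201, -0.50723072,  0.74888277])) 0.99590625
dict_keys(['fovy', 'cx', 'cy', 'R', 't'])
0.1 [-8.46508031e-04  9.92640323e-01  1.21096896e-01 -1.22469968e-04]
```

View pics/top0.png

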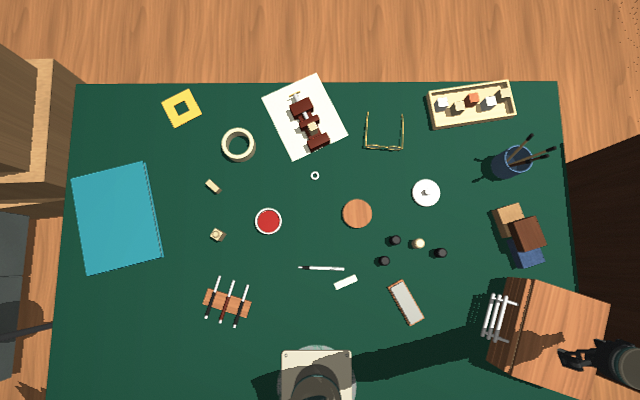

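View pics/scene0.png

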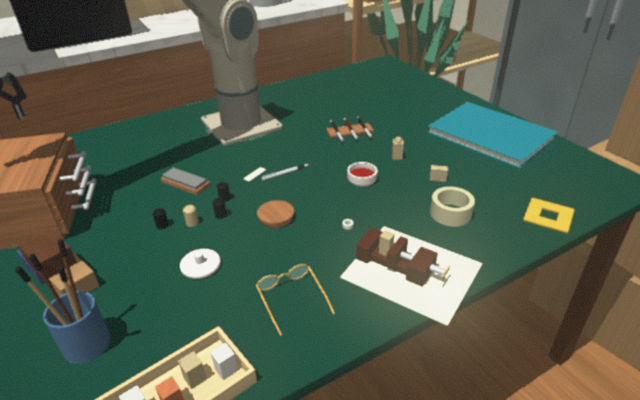

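```bash
python3 - <<'E'
from h import *
s={'pot':[(268,221),(362,174),.032],'stand':[(357,213),(276,213),.020],'lid':[(426,192),(200,262),.014],'square':[(217,235),(398,147),.054],'round':[(419,243),(190,215),.046],'oblong':[(212,186),(438,172),.038],
 'blk1':[(384,261),(219,207),.046],'blk2':[(395,240),(223,190),.046],'blk3':[(441,253),(160,217),.046],'tape':[(238,144),(452,205),.048],'collar':[(315,175),(347,223),.012]}
for k,n in enumerate(('top','scene')):
    z=np.load('/tmp/%s.npz'%n); C=cam(n); P=cloud(C,z['D']); 
    for o,v in s.items():
        u0,v0=v[k]; p0=ray(C,u0,v0,v[2])[0]
        d=np.hypot(P[...,0]-p0[0],P[...,1]-p0[1])
        m=(d<(.065 if v[2]!=.046 and v[2]!=.054 else .03))&(P[...,2]>v[2]-.008)&(P[...,2]<v[2]+.03)
        if m.sum()<4: print(n,o,'few'); continue
        q=P[m]; r=cv2.minAreaRect((q[:,:2]*1000).astype(np.float32))
        c,rad=cv2.minEnclosingCircle((q[:,:2]*1000).astype(np.float32))
        print(n,o,m.sum(),'zmax %.3f'%q[:,2].max(),'mean',q[:,:2].mean(0).round(3),'rect',np.round(r[0]),np.round(r[1]),round(r[2]),'circ',np.round(c),round(rad))
E
```

```text
top pot 114 zmax 0.038 mean [0.485 0.144] rect [485. 143.] [77. 77.] 1 circ [484. 143.] 40
top stand 662 zmax 0.027 mean [ 0.507 -0.13 ] rect [ 508. -130.] [87. 87.] 89 circ [ 507. -130.] 45
top lid 592 zmax 0.043 mean [ 0.572 -0.346] rect [ 578. -346.] [97. 93.] 58 circ [ 572. -345.] 58
top square 94 zmax 0.070 mean [0.441 0.294] rect [442. 296.] [28. 28.] 58 circ [443. 295.] 18
top round 75 zmax 0.052 mean [ 0.414 -0.312] rect [ 414. -313.] [24. 28.] 1 circ [ 414. -313.] 15
top oblong 89 zmax 0.044 mean [0.592 0.317] rect [593. 318.] [45. 18.] 47 circ [593. 318.] 23
top blk1 81 zmax 0.050 mean [ 0.362 -0.207] rect [ 362. -206.] [27. 26.] 90 circ [ 362. -207.] 15
top blk2 77 zmax 0.050 mean [ 0.424 -0.242] rect [ 425. -241.] [27. 27.] 2 circ [ 425. -242.] 15
top blk3 81 zmax 0.054 mean [ 0.385 -0.378] rect [ 386. -379.] [27. 28.] 39 circ [ 385. -379.] 15
top tape 359 zmax 0.053 mean [0.726 0.241] rect [726. 241.] [101.  97.] 57 circ [725. 242.] 51
top collar 72 zmax 0.017 mean [0.627 0.003] rect [628.   7.] [118. 112.] 46 circ [632.   1.] 64
scene pot 223 zmax 0.036 mean [0.486 0.14
[... 338 characters left out ...]
2. 290.] 13
scene round 59 zmax 0.050 mean [ 0.424 -0.313] rect [ 423. -313.] [25. 16.] 66 circ [ 420. -312.] 13
scene oblong 106 zmax 0.042 mean [0.596 0.317] rect [594. 319.] [44. 25.] 49 circ [593. 318.] 23
scene blk1 65 zmax 0.050 mean [ 0.433 -0.243] rect [ 433. -242.] [28. 16.] 82 circ [ 430. -242.] 14
scene blk2 56 zmax 0.050 mean [ 0.371 -0.209] rect [ 370. -208.] [25. 15.] 88 circ [ 369. -208.] 13
scene blk3 71 zmax 0.049 mean [ 0.394 -0.378] rect [ 392. -376.] [18. 27.] 17 circ [ 388. -377.] 15
scene tape 407 zmax 0.053 mean [0.739 0.23 ] rect [732. 237.] [97. 88.] 49 circ [728. 240.] 50
scene collar 99 zmax 0.016 mean [0.628 0.   ] rect [624.  -6.] [96. 83.] 35 circ [628. -12.] 59
```

Call:
step_arm(rows="0 0 0.03 0 0 0;0.015 0.01 0.02 0 0 0;0.032 0.022 0 0 0 0;0.032 0.022 0 0 0 0;0.032 0.022 0 0 0 0", grip=1)

```text
clock: 0.52
eef_pos: [0.268, -0.5541, 0.2814]
ee_rot: [0.0, 0.993, 0.12, 0.0]
force: [0.3, -0.1, -0.5]
grip_width: 0.0851
grasp_force: 0.0
```

Call:
step_arm(rows="0.032 0.022 0 0 0 0;0.032 0.022 0 0 0 0;0.032 0.022 0 0 0 0;0.032 0.022 0 0 0 0;0.032 0.022 0 0 0 0")

```text
clock: 0.93
eef_pos: [0.4284, -0.4434, 0.281]
ee_rot: [-0.0, 0.993, 0.121, -0.0]
force: [-0.4, -1.0, 0.3]
grip_width: 0.0854
grasp_force: 0.0
```

Call:
step_arm(rows="0.032 0.022 -0.01 0 0 0;0.032 0.022 -0.02 0 0 0;0.032 0.022 -0.02 0 0 0;0.032 0.022 -0.02 0 0 0;0.0 0.0 0 0 0 0")

```text
clock: 1.35
eef_pos: [0.5568, -0.3496, 0.2091]
ee_rot: [-0.005, 0.992, 0.127, 0.0]
force: [0.5, 2.0, -0.1]
grip_width: 0.0855
grasp_force: 0.0
```

```bash
python3 - <<'E'
from h import *
im,D,C=shot('wrist','w1.png'); s=arm.get_state(); print(s['clock'],s['eef_pos'],s['ee_rot'],s['force'],s['joint_positions'],C, eyes.camera_model('wrist')['hand_eye'])
E
```

```text
1.4 [ 0.5538324  -0.35354926  0.21068199] [-3.19579386e-03  9.92099787e-01  1.25407822e-01 -8.23177785e-04] [-0.818849    0.16269964  0.5411821 ] [ 0.5237541   0.661837    0.00667769  1.51208878 -0.00988605  0.97289875
 -0.78469831] (np.float64(341.41354121157747), 318.3248310819738, 194.87098614595257, array([[ 0.25323499, -0.91633984, -0.31015051],
       [-0.96734958, -0.2432795 , -0.07106249],
       [-0.01033587,  0.31801948, -0.94802784]]), array([ 0.63669382, -0.32950467,  0.35302533])) [[ 1.47135357e-03 -9.47542340e-01 -3.19626890e-01  8.26237536e-02]
 [ 9.99998729e-01  1.59051422e-03 -1.11779924e-04 -7.10914765e-04]
 [ 6.14287324e-04 -3.19626319e-01  9.47543476e-01 -1.43785277e-01]
 [ 0.00000000e+00  0.00000000e+00  0.00000000e+00  1.00000000e+00]]
```

View pics/w1.png

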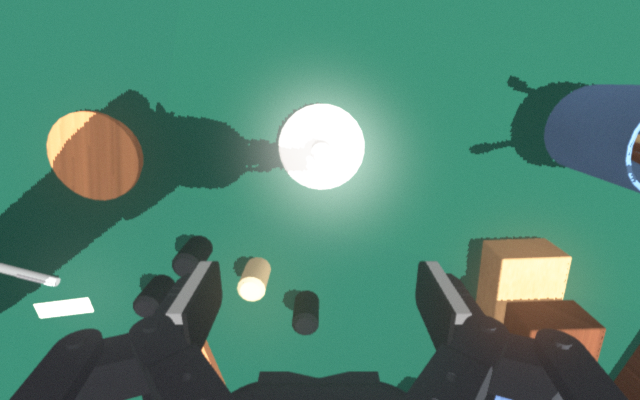

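The wrist view shows the lid at about (322,146), the stand at (95,155) and the beige round seal at (255,279) among three black ones.

```bash
cat >> h.py <<'E'
def circ(im,mask,u,v):
    n,l,s,c=cv2.connectedComponentsWithStats(mask.astype(np.uint8)); k=l[v,u]
    cs,_=cv2.findContours((l==k).astype(np.uint8),cv2.RETR_EXTERNAL,cv2.CHAIN_APPROX_NONE); q=max(cs,key=cv2.contourArea)
    return q[:,0,:]
E
python3 - <<'E'
from h import *
im,D,C=shot('wrist'); hsv=cv2.cvtColor(im,cv2.COLOR_RGB2HSV)
def fit(q,z):
    p=ray(C,q[:,0],q[:,1],z)[:,:2]*1000; e=cv2.fitEllipse(p.astype(np.float32)); return np.round(e[0],1),np.round(e[1],1)
q=circ(im,(hsv[...,2]>200)&(hsv[...,1]<90),322,146); print('lid',fit(q,.014))
q=circ(im,(hsv[...,0]<25)&(hsv[...,1]>60),95,155); print('stand',fit(q,.020))
P=cloud(C,D); 
m=(np.hypot(P[...,0]-.572,P[...,1]+.346)<.03)&(P[...,2]>.028)&(P[...,2]<.06); print('knob',P[m].mean(0),P[m].max(0),P[m].min(0),m.sum())
m=(np.hypot(P[...,0]-.414,P[...,1]+.312)<.03)&(P[...,2]>.038)&(P[...,2]<.06); print('round',P[m].mean(0),P[m].max(0),P[m].min(0))
s=arm.get_state(); print(s['eef_pos'],s['ee_rot'])
E
```

```text
lid (array([ 573.7, -346.9]), array([86., 91.]))
stand (array([ 509.4, -128.4]), array([89.6, 95.6]))
knob [ 0.57562882 -0.3447601   0.03836372] [ 0.58453545 -0.3352743   0.04137973] [ 0.56465046 -0.3548619   0.02824055] 371
round [ 0.41964672 -0.31054301  0.04548731] [ 0.43160258 -0.29577268  0.04911284] [ 0.40180162 -0.32487762  0.03806134]
[ 0.55180418 -0.35719074  0.21208366] [-0.00142534  0.99236403  0.12333068 -0.00106712]
```

Call:
step_arm(rows="0.022 0.011 -0.03 0 0 0;0 0 -0.04 0 0 0;0 0 -0.04 0 0 0;0 0 -0.035 0 0 0;0 0 -0.02 0 0 0", grip=0)

```text
clock: 1.87
eef_pos: [0.5693, -0.3496, 0.0454]
ee_rot: [-0.001, 0.993, 0.12, -0.003]
force: [-0.2, 0.2, -0.0]
grip_width: 0.0429
grasp_force: 0.0
```

Call:
step_arm(rows="0 0 -0.015 0 0 0;0 0 -0.01 0 0 0;0 0 -0.002 0 0 0;0 0 0 0 0 0")

```text
clock: 2.2
eef_pos: [0.5729, -0.3499, 0.0226]
ee_rot: [0.0, 0.993, 0.121, 0.0]
force: [-0.2, -0.0, 0.4]
grip_width: 0.0428
grasp_force: 0.0
```

Call:
step_arm(rows="0 0 0 0 0 0;0 0 0 0 0 0;0 0 0 0 0 0;0 0 0 0 0 0;0 0 0 0 0 0", grip=-1)

```text
clock: 2.62
eef_pos: [0.574, -0.3496, 0.0241]
ee_rot: [0.001, 0.993, 0.121, 0.001]
force: [-1.3, -0.0, 6.4]
grip_width: 0.0172
grasp_force: 58.5
```

Call:
step_arm(rows="0 0 0 0 0 0;0 0 0 0 0 0;0 0 0 0 0 0;0 0 0 0 0 0;0 0 0.01 0 0 0")

```text
clock: 3.03
eef_pos: [0.5722, -0.3486, 0.0318]
ee_rot: [-0.0, 0.993, 0.121, -0.001]
force: [0.1, 0.6, -2.3]
grip_width: 0.0176
grasp_force: 58.6
```

Call:
step_arm(rows="0 0 0.03 0 0 0;0 0.01 0.04 0 0 0;-0.007 0.03 0.01 0 0 0;-0.007 0.04 0 0 0 0;-0.007 0.04 0 0 0 0")

```text
clock: 3.45
eef_pos: [0.5523, -0.2293, 0.1144]
ee_rot: [0.001, 0.993, 0.12, 0.002]
force: [0.2, 1.3, -2.4]
grip_width: 0.0172
grasp_force: 58.8
```

Call:
step_arm(rows="-0.007 0.04 0 0 0 0;-0.007 0.04 0 0 0 0;-0.007 0.04 0 0 0 0;-0.007 0.04 0 0 0 0;-0.007 0.04 0 0 0 0")

```text
clock: 3.87
eef_pos: [0.5166, -0.0272, 0.1131]
ee_rot: [0.0, 0.993, 0.121, 0.001]
force: [0.5, 0.7, -1.4]
grip_width: 0.0175
grasp_force: 58.8
```

Call:
step_arm(rows="-0.007 0.04 0 0 0 0;-0.007 0.04 0 0 0 0;-0.007 0.03 0 0 0 0;-0.005 0.02 0 0 0 0;0 0 0 0 0 0")

```text
clock: 4.28
eef_pos: [0.4896, 0.1075, 0.1128]
ee_rot: [-0.002, 0.992, 0.125, 0.0]
force: [0.3, -0.4, -1.3]
grip_width: 0.0172
grasp_force: 58.9
```

```bash
python3 - <<'E'
from h import *
im,D,C=shot('wrist','w2.png'); s=arm.get_state(); print(s['clock'],s['eef_pos'],s['ee_rot'],s['force'],s['grip_width'])
E
```

```text
4.3333 [0.4904492  0.10431638 0.11285242] [-7.54988026e-04  9.92279582e-01  1.24017805e-01  4.95605169e-04] [ 0.5257136  -1.03699358 -1.35422249] 0.01735017363710073
```

View pics/w2.png

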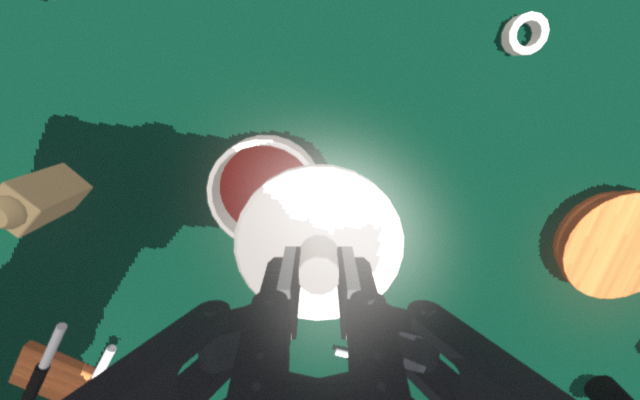

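```bash
python3 - <<'E'
from h import *
from scipy.optimize import least_squares
im,D,C=shot('wrist'); hsv=cv2.cvtColor(im,cv2.COLOR_RGB2HSV); P=cloud(C,D)
s=arm.get_state(); t=s['eef_pos']; print(t)
m=(P[...,2]>.075)&(P[...,2]<.115)&(hsv[...,2]>170)&(hsv[...,1]<70)&(np.hypot(P[...,0]-t[0],P[...,1]-t[1])<.07)
q=P[m]; print('lid z',np.percentile(q[:,2],[5,50,95]),m.sum())
cs,_=cv2.findContours(m.astype(np.uint8),cv2.RETR_EXTERNAL,cv2.CHAIN_APPROX_NONE); c=max(cs,key=cv2.contourArea)[:,0,:]
hull=cv2.convexHull(c)[:,0,:]; 
p=ray(C,hull[:,0],hull[:,1],float(np.median(q[:,2])))[:,:2]
f=least_squares(lambda a:np.hypot(*(p-a[:2]).T)-.043,t[:2],loss='soft_l1',f_scale=.001); print('lid',f.x,np.abs(f.fun).max())
red=((hsv[...,0]<10)|(hsv[...,0]>165))&(hsv[...,1]>110)
c=circ(im,red,245,185); print(len(c))
# outer rim: non-green pixels left/top of paste
pot=(P[...,2]>.022)&(P[...,2]<.045)&(hsv[...,1]<90)&(hsv[...,2]>120)&(np.hypot(P[...,0]-.485,P[...,1]-.144)<.05)
cs,_=cv2.findContours((pot|red).astype(np.uint8),cv2.RETR_EXTERNAL,cv2.CHAIN_APPROX_NONE); k=max(cs,key=cv2.contourArea)[:,0,:]
h=cv2.convexHull(k)[:,0,:]; h=h[(h[:,0]<300)&(h[:,1]<200)]; p=ray(C,h[:,0],h[:,1],.032)[:,:2]
f=least_squares(lambda a:np.hypot(*(p-a[:2]).T)-.040,[.485,.144],loss='soft_l1',f_scale=.001); print('pot',f.x,np.abs(f.fun).max(),len(p))
E
```

```text
[0.49098406 0.10202302 0.1127925 ]
lid z [0.10224605 0.10376035 0.10490717] 14705
lid [0.49324708 0.10572268] 0.0010364759809333643
2076
pot [0.48728445 0.1459143 ] 0.0007994318916319659 14
```

Call:
step_arm(rows="-0.003 0.02 0 0 0 0;-0.003 0.02 0 0 0 0;0 0 -0.02 0 0 0;0 0 -0.02 0 0 0;0 0 -0.01 0 0 0")

```text
clock: 4.8
eef_pos: [0.4848, 0.1394, 0.061]
ee_rot: [0.001, 0.993, 0.12, -0.0]
force: [0.4, -1.6, -1.2]
grip_width: 0.0168
grasp_force: 58.9
```

Call:
step_arm(rows="0 0 0 0 0 0;0 0 -0.005 0 0 0;0 0 -0.004 0 0 0;0 0 -0.003 0 0 0;0 0 -0.001 0 0 0")

```text
clock: 5.22
eef_pos: [0.4855, 0.1407, 0.05]
ee_rot: [-0.0, 0.993, 0.121, 0.001]
force: [-3.7, -1.2, 18.4]
grip_width: 0.0174
grasp_force: 60.7
```

Call:
step_arm(rows="0 0 0 0 0 0;0 0 0 0 0 0")

```text
clock: 5.38
eef_pos: [0.4855, 0.1407, 0.0501]
ee_rot: [0.0, 0.993, 0.121, 0.001]
force: [-0.9, -0.5, 5.4]
grip_width: 0.0172
grasp_force: 59.7
```

Seated at the expected height. Release and go up, tilting toward the square seal next.

Call:
step_arm(rows="0 0 0 0 0 0;0 0 0 0 0 0;0 0 0 0 0 0;0 0 0 0 0 0;0 0 0.005 0 0 0", grip=-0.2)

```text
clock: 5.8
eef_pos: [0.4843, 0.1409, 0.0536]
ee_rot: [0.0, 0.993, 0.121, -0.001]
force: [-0.7, 0.6, -0.6]
grip_width: 0.0338
grasp_force: 0.0
```

Call:
step_arm(rows="0 0 0.02 0 0 0;0 0 0.04 0 0 0;-0.02 0 0.04 0 0 0;-0.02 0.01 0.03 0 0 0;0 0 0 0 0 0")

```text
clock: 6.22
eef_pos: [0.4453, 0.1533, 0.1863]
ee_rot: [-0.002, 0.992, 0.122, 0.003]
force: [-0.3, 0.3, 0.1]
grip_width: 0.0344
grasp_force: 0.0
```

```bash
python3 - <<'E'
from h import *
from scipy.optimize import least_squares
im,D,C=shot('wrist','w3.png'); P=cloud(C,D); hsv=cv2.cvtColor(im,cv2.COLOR_RGB2HSV)
print(arm.get_state()['clock'],arm.get_state()['eef_pos'])
d=np.hypot(P[...,0]-.487,P[...,1]-.146)
m=(d<.06)&(P[...,2]>.033)&(P[...,2]<.048); q=(P[m][:,:2]*1000).astype(np.float32); print('flange',P[m].mean(0),cv2.minEnclosingCircle(q),np.polyfit(q[:,0],P[m][:,2]*1000,1),np.polyfit(q[:,1],P[m][:,2]*1000,1))
m=(np.hypot(P[...,0]-.444,P[...,1]-.294)<.03)&(P[...,2]>.047)&(P[...,2]<.057); q=(P[m][:,:2]*1000).astype(np.float32)
if len(q): print('square',P[m].mean(0),cv2.minAreaRect(q))
m=(np.hypot(P[...,0]-.444,P[...,1]-.294)<.03)&(P[...,2]>.058)&(P[...,2]<.07)
if m.any(): print('cap',P[m].mean(0),m.sum())
E
```

```text
6.2667 [0.44632121 0.15258495 0.18436541]
flange [0.48911729 0.14270904 0.04094431] ((487.1318664550781, 142.69056701660156), 43.73038101196289) [-7.69250280e-05  4.09819379e+01] [-2.61997649e-03  4.13182069e+01]
square [0.44724992 0.29511023 0.0540129 ] ((444.55291748046875, 298.81219482421875), (28.290708541870117, 28.811262130737305), 57.99696731567383)
cap [0.44564051 0.29702288 0.06319691] 582
```

View pics/w3.png

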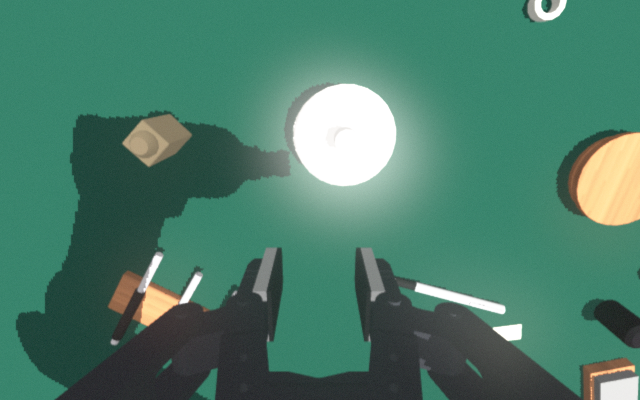

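Call:
step_arm(rows="0 0.03 0 0 0 0.11;0 0.03 0 0 0 0.11;0 0.03 0 0 0 0.11;0 0.03 0 0 0 0.11;-0.001 0.023 0 0 0 0.11", grip=0.2)

```text
clock: 6.68
eef_pos: [0.4452, 0.2964, 0.1804]
ee_rot: [-0.0, 0.921, 0.389, -0.0]
force: [0.8, 0.0, 0.5]
grip_width: 0.0511
grasp_force: 0.0
```

Call:
step_arm(rows="0 0 0 0 0 0.11;0 0 -0.02 0 0 0.11;0 0 -0.035 0 0 0;0 0 -0.035 0 0 0;0 0 0 0 0 0")

```text
clock: 7.1
eef_pos: [0.4416, 0.2908, 0.085]
ee_rot: [0.001, 0.875, 0.485, -0.006]
force: [-1.6, -0.0, -0.5]
grip_width: 0.0513
grasp_force: 0.0
```

```bash
python3 - <<'E'
from h import *
im,D,C=shot('wrist','w4.png'); s=arm.get_state(); q=s['ee_rot']; print(s['clock'],s['eef_pos'],q,'yaw',np.degrees(2*np.arctan2(q[2],q[1])))
P=cloud(C,D); m=(np.hypot(P[...,0]-.444,P[...,1]-.296)<.03)&(P[...,2]>.046)&(P[...,2]<.058); r=(P[m][:,:2]*1000).astype(np.float32)
print('square',P[m].mean(0),cv2.minAreaRect(r))
m=(np.hypot(P[...,0]-.444,P[...,1]-.296)<.03)&(P[...,2]>.060)&(P[...,2]<.07); print('cap',P[m].mean(0),P[m].min(0),P[m].max(0))
E
```

```text
7.15 [0.44287011 0.29176534 0.087812  ] [ 5.93353996e-04  8.74582216e-01  4.84856050e-01 -4.49505024e-03] yaw 58.00673623853228
square [0.44695202 0.30330143 0.05419588] ((444.4586486816406, 299.516845703125), (28.78680419921875, 27.997142791748047), 58.41749954223633)
cap [0.44548557 0.30088258 0.06374206] [0.43427744 0.28921229 0.06000899] [0.45537219 0.31026861 0.06682668]
```

Call:
step_arm(rows="0.001 0.003 0 0 0 0;0 0 -0.03 0 0 0;0 0 -0.025 0 0 0;0 0 -0.015 0 0 0;0 0 -0.005 0 0 0")

```text
clock: 7.57
eef_pos: [0.4468, 0.2975, 0.0164]
ee_rot: [-0.0, 0.874, 0.485, 0.0]
force: [0.6, -0.0, -0.3]
grip_width: 0.0514
grasp_force: 0.0
```

Call:
step_arm(rows="0 0 0 0 0 0;0 0 0 0 0 0;0 0 0 0 0 0;0 0 0 0 0 0;0 0 0 0 0 0", grip=-1)

```text
clock: 7.98
eef_pos: [0.4476, 0.298, 0.0181]
ee_rot: [-0.0, 0.875, 0.485, 0.002]
force: [-0.7, -0.2, 7.6]
grip_width: 0.0273
grasp_force: 59.8
```

Call:
step_arm(rows="0 0 0 0 0 0;0 0 0 0 0 0;0 0 0.02 0 0 0;0 0 0.03 0 0 0;0 0 0.04 0 0 0")

```text
clock: 8.4
eef_pos: [0.4447, 0.2959, 0.106]
ee_rot: [0.0, 0.874, 0.485, -0.002]
force: [1.8, 0.0, -1.5]
grip_width: 0.0274
grasp_force: 59.2
```

Call:
step_arm(rows="0 -0.039 0 0 0 0;0 -0.039 0 0 0 0;0 -0.039 0 0 0 -0.11;0 -0.039 0 0 0 -0.11;0 -0.039 0 0 0 -0.11")

```text
clock: 8.82
eef_pos: [0.4462, 0.1003, 0.1072]
ee_rot: [0.0, 0.943, 0.332, 0.001]
force: [0.8, -0.9, -2.0]
grip_width: 0.0271
grasp_force: 59.2
```

Call:
step_arm(rows="0 -0.039 0 0 0 -0.11;0 -0.039 0 0 0 -0.11;0 -0.039 0 0 0 -0.11;0 -0.039 0 0 0 -0.11;0 -0.039 0 0 0 0")

```text
clock: 9.23
eef_pos: [0.4461, -0.0948, 0.107]
ee_rot: [0.0, 0.993, 0.119, 0.001]
force: [1.0, 0.2, -1.8]
grip_width: 0.0275
grasp_force: 59.2
```

Call:
step_arm(rows="0.01 -0.037 0 0 0 0;0 0 0 0 0 0;0 0 0 0 0 0")

```text
clock: 9.48
eef_pos: [0.4567, -0.1331, 0.107]
ee_rot: [0.001, 0.993, 0.118, 0.001]
force: [0.3, 0.4, -1.1]
grip_width: 0.027
grasp_force: 59.5
```

```bash
python3 - <<'E'
from h import *
im,D,C=shot('wrist','w5.png'); s=arm.get_state(); print(s['clock'],s['eef_pos'],s['ee_rot'],s['force'],s['grip_width'])
E
```

```text
9.5333 [ 0.4561892  -0.13063563  0.10674983] [-3.87914879e-05  9.92780011e-01  1.19948944e-01  3.15791752e-04] [ 0.46320422  0.0288236  -1.39031266] 0.02725064118577409
```

View pics/w5.png

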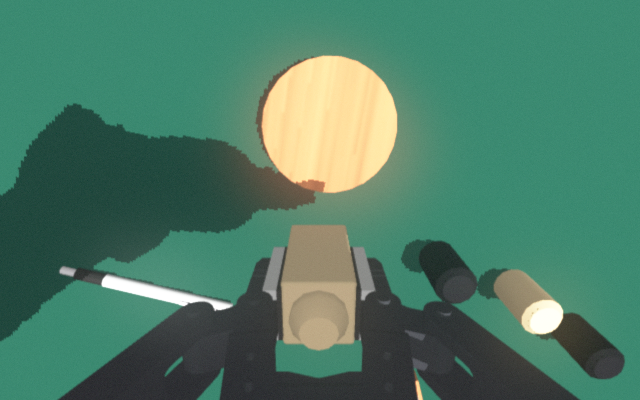

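```bash
python3 - <<'E'
from h import *
im,D,C=shot('wrist'); hsv=cv2.cvtColor(im,cv2.COLOR_RGB2HSV); P=cloud(C,D); s=arm.get_state(); t=s['eef_pos']; print(t)
q=circ(im,(hsv[...,0]<25)&(hsv[...,1]>60),330,120); q=cv2.convexHull(q)[:,0,:]; p=ray(C,q[:,0],q[:,1],.02)[:,:2]*1000
print('stand',cv2.minEnclosingCircle(p.astype(np.float32)), cv2.fitEllipse(p.astype(np.float32)))
near=np.hypot(P[...,0]-t[0],P[...,1]-t[1])<.03; col=(hsv[...,0]<28)&(hsv[...,1]>40)
m=near&col&(P[...,2]>.132)&(P[...,2]<.146); print('seal top',P[m].mean(0),cv2.minAreaRect((P[m][:,:2]*1000).astype(np.float32)))
m=near&col&(P[...,2]>.148)&(P[...,2]<.165); print('cap',P[m].mean(0),(P[m].min(0)+P[m].max(0))/2)
m=near&col&(P[...,2]>.085)&(P[...,2]<.13); print('front side',np.polyfit(P[m][:,2],P[m][:,0],1),m.sum())
m=(np.hypot(P[...,0]-.416,P[...,1]+.312)<.028)&(P[...,2]>.03)&(P[...,2]<.055); 
m2=m&(P[...,2]>.042);print('round',P[m].mean(0),P[m2].mean(0),P[m2].min(0),P[m2].max(0))
E
```

```text
[ 0.45602485 -0.12925021  0.10663406]
stand ((502.69903564453125, -125.07678985595703), 51.80538558959961) ((504.151123046875, -123.88745880126953), (92.58940124511719, 103.57568359375), 60.885677337646484)
seal top [ 0.46309954 -0.12821333  0.14167895] ((455.642333984375, -130.1324462890625), (29.184480667114258, 28.470169067382812), 14.108182907104492)
cap [ 0.45838719 -0.12944689  0.15207139] [ 0.45729581 -0.13013202  0.15174464]
front side [-0.00103408  0.46895058] 2333
round [ 0.41972691 -0.30484046  0.04266301] [ 0.41833334 -0.30704796  0.04589944] [ 0.40228307 -0.32406706  0.04200545] [ 0.43122913 -0.29465854  0.04851692]
```

```bash
python3 - <<'E'
from h import *
im,D,C=shot('wrist'); P=cloud(C,D); print(arm.get_state()['eef_pos'])
m=(np.hypot(P[...,0]-.509,P[...,1]+.129)<.06)&(P[...,2]>.014)&(P[...,2]<.03); print(P[m].mean(0),cv2.minEnclosingCircle((P[m][:,:2]*1000).astype(np.float32)),m.sum())
for u,v in((262,124),(397,124),(329.5,56),(329.5,192)): print(ray(C,u,v,.02)[0])
E
```

```text
[ 0.45601733 -0.12852165  0.10655212]
[ 0.51135667 -0.12664989  0.02110889] ((508.99530029296875, -127.29003143310547), 45.1732063293457) 14421
[ 0.49982438 -0.07885444  0.02      ]
[ 0.52158959 -0.16604029  0.02      ]
[ 0.55136279 -0.11186475  0.02      ]
[ 0.4646144  -0.13447143  0.02      ]
```

Call:
step_arm(rows="0.026 0.001 0 0 0 0;0.026 0.001 0 0 0 0;0 0 -0.03 0 0 0;0 0 -0.02 0 0 0;0 0 -0.008 0 0 0")

```text
clock: 10.05
eef_pos: [0.5069, -0.1252, 0.0462]
ee_rot: [-0.001, 0.992, 0.123, -0.002]
force: [-1.2, -0.7, -1.9]
grip_width: 0.0271
grasp_force: 59.5
```

Call:
step_arm(rows="0 0 0 0 0 0;0 0 -0.005 0 0 0;0 0 -0.003 0 0 0;0 0 -0.002 0 0 0;0 0 0 0 0 0")

```text
clock: 10.47
eef_pos: [0.5084, -0.128, 0.0387]
ee_rot: [0.0, 0.993, 0.121, 0.0]
force: [-0.5, 0.1, -1.4]
grip_width: 0.0272
grasp_force: 59.5
```

Call:
step_arm(rows="0 0 -0.001 0 0 0;0 0 0 0 0 0")

```text
clock: 10.63
eef_pos: [0.5086, -0.1281, 0.0381]
ee_rot: [0.0, 0.993, 0.121, 0.001]
force: [-1.3, 0.9, 3.1]
grip_width: 0.0272
grasp_force: 59.8
```

Call:
step_arm(rows="0 0 -0.001 0 0 0;0 0 0 0 0 0")

```text
clock: 10.8
eef_pos: [0.5086, -0.1281, 0.0381]
ee_rot: [0.0, 0.993, 0.121, 0.001]
force: [-3.3, 0.1, 13.3]
grip_width: 0.0275
grasp_force: 61.5
```

Call:
step_arm(rows="0 0 0 0 0 0;0 0 0 0 0 0;0 0 0 0 0 0;0 0 0 0 0 0;0 0 0.02 0 0 0", grip=0.2)

```text
clock: 11.22
eef_pos: [0.506, -0.1274, 0.0539]
ee_rot: [-0.001, 0.993, 0.121, -0.003]
force: [0.5, -0.8, -0.4]
grip_width: 0.0511
grasp_force: 0.0
```

Call:
step_arm(rows="0 0 0.04 0 0 0;0 0 0.04 0 0 0;-0.03 -0.01 0.02 0 0 0.115;-0.03 -0.03 0.02 0 0 0.115;-0.03 -0.03 0 0 0 0.115")

```text
clock: 11.63
eef_pos: [0.4241, -0.194, 0.1772]
ee_rot: [0.002, 0.956, 0.295, 0.003]
force: [0.1, -1.2, -0.6]
grip_width: 0.0511
grasp_force: 0.0
```

Call:
step_arm(rows="0 -0.03 0 0 0 0.115;0 -0.03 0 0 0 0.115;0 -0.03 0 0 0 0.115;0 -0.02 0 0 0 0.115;0 0 0 0 0 0.115")

```text
clock: 12.05
eef_pos: [0.4212, -0.3099, 0.1739]
ee_rot: [0.002, 0.836, 0.549, -0.001]
force: [0.1, -0.0, 0.2]
grip_width: 0.0511
grasp_force: 0.0
```

Call:
step_arm(rows="0 0 -0.02 0 0 0.115;0 0 -0.02 0 0 0;0 0 0 0 0 0")

```text
clock: 12.3
eef_pos: [0.4197, -0.3032, 0.1312]
ee_rot: [-0.003, 0.803, 0.596, -0.001]
force: [-0.6, 0.2, -0.2]
grip_width: 0.0513
grasp_force: 0.0
```

```bash
python3 - <<'E'
from h import *
im,D,C=shot('wrist','w6.png'); s=arm.get_state(); q=s['ee_rot']; print(s['clock'],s['eef_pos'],'yaw',np.degrees(2*np.arctan2(q[2],q[1])),s['joint_positions'])
P=cloud(C,D)
m=(np.hypot(P[...,0]-.417,P[...,1]+.311)<.03)&(P[...,2]>.040)&(P[...,2]<.055); print('round',P[m].mean(0),cv2.minEnclosingCircle((P[m][:,:2]*1000).astype(np.float32)))
for n in('top',):
  im,D,C=shot(n,'t2.png'); P=cloud(C,D)
  m=(np.hypot(P[...,0]-.508,P[...,1]+.129)<.035)&(P[...,2]>.066)&(P[...,2]<.1); 
  if m.any(): print('square',P[m].mean(0),cv2.minAreaRect((P[m][:,:2]*1000).astype(np.float32)))
E
```

```text
12.35 [ 0.4205454  -0.30343758  0.1326069 ] yaw 73.1646599947056 [ 0.74554485  0.59684337 -0.2584543   1.96833252  0.25227672  0.61162486
  0.02779631]
round [ 0.41653122 -0.30797399  0.04597459] ((416.081787109375, -309.4368591308594), 14.894485473632812)
square [ 0.50464552 -0.12997873  0.07708738] ((505.2091369628906, -130.55874633789062), (27.37572479248047, 28.536611557006836), 14.565398216247559)
```

View pics/w6.png

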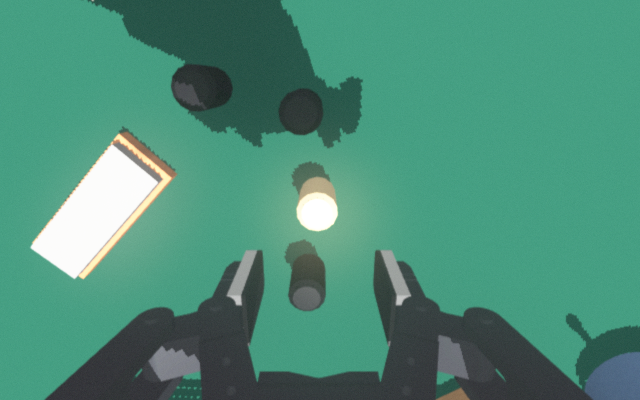

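Call:
step_arm(rows="-0.001 -0.001 -0.02 0 0 0;0 0 -0.03 0 0 0;0 0 -0.03 0 0 0;0 0 -0.025 0 0 0;0 0 -0.012 0 0 0")

```text
clock: 12.82
eef_pos: [0.4208, -0.3047, 0.0157]
ee_rot: [-0.001, 0.803, 0.596, -0.0]
force: [0.8, -0.5, -1.0]
grip_width: 0.051
grasp_force: 0.0
```

Call:
step_arm(rows="0 0 -0.005 0 0 0;0 0 0 0 0 0")

```text
clock: 12.98
eef_pos: [0.4215, -0.305, 0.012]
ee_rot: [-0.0, 0.803, 0.596, -0.0]
force: [-0.5, -0.2, -0.1]
grip_width: 0.0511
grasp_force: 0.0
```

Call:
step_arm(rows="0 0 0 0 0 0;0 0 0 0 0 0;0 0 0 0 0 0;0 0 0 0 0 0;0 0 0 0 0 0", grip=-1)

```text
clock: 13.4
eef_pos: [0.422, -0.3057, 0.0137]
ee_rot: [0.001, 0.803, 0.596, 0.0]
force: [-0.7, 0.6, 7.2]
grip_width: 0.0285
grasp_force: 59.6
```

Call:
step_arm(rows="0 0 0 0 0 0;0 0 0 0 0 0;0 0 0.02 0 0 0;0 0 0.04 0 0 0;0 0 0.04 0 0 0")

```text
clock: 13.82
eef_pos: [0.4203, -0.3045, 0.113]
ee_rot: [-0.001, 0.803, 0.596, -0.0]
force: [1.4, -1.6, -0.3]
grip_width: 0.0284
grasp_force: 59.4
```

Call:
step_arm(rows="0 0.02 0.02 0 0 0;0 0.039 0 0 0 0;0 0.039 0 0 0 0;0 0.039 0 0 0 0;0 0.039 0 0 0 0")

```text
clock: 14.23
eef_pos: [0.4212, -0.1279, 0.1332]
ee_rot: [0.001, 0.803, 0.596, 0.001]
force: [0.3, 1.3, -1.4]
grip_width: 0.0282
grasp_force: 59.4
```

Call:
step_arm(rows="0.01 0.037 0 0 0 0;0.017 0.036 0 0 0 0;0.017 0.036 0 0 0 0;0.017 0.02 -0.02 0 0 0;0.017 0.012 -0.02 0 0 0")

```text
clock: 14.65
eef_pos: [0.5015, 0.0163, 0.0935]
ee_rot: [0.001, 0.801, 0.598, 0.003]
force: [-0.4, 0.1, -1.3]
grip_width: 0.0281
grasp_force: 59.4
```

Call:
step_arm(rows="0 0 -0.04 0 0 0;0 0 0 0 0 0;0 0 0 0 0 0;0 0 0 0 0 0")

```text
clock: 14.98
eef_pos: [0.4993, 0.0114, 0.0535]
ee_rot: [0.0, 0.803, 0.596, 0.0]
force: [0.4, -0.1, -0.2]
grip_width: 0.0283
grasp_force: 59.5
```

```bash
python3 - <<'E'
from h import *
im,D,C=shot('wrist','w7.png'); s=arm.get_state(); t=s['eef_pos']; print(s['clock'],t,s['ee_rot'],s['grip_width'])
P=cloud(C,D); hsv=cv2.cvtColor(im,cv2.COLOR_RGB2HSV)
m=(np.hypot(P[...,0]-.487,P[...,1]-.145)<.06)&(P[...,2]>.033)&(P[...,2]<.048); print('lid',P[m].mean(0),cv2.minEnclosingCircle((P[m][:,:2]*1000).astype(np.float32)),m.sum())
m=(np.hypot(P[...,0]-t[0],P[...,1]-t[1])<.03)&(hsv[...,0]<28)&(hsv[...,1]>40)&(P[...,2]>t[2])&(P[...,2]<t[2]+.05)
z=P[m][:,2]; print('z',z.max()); k=P[m][z>np.percentile(z,99)-.006]; print('round',k.mean(0),cv2.minEnclosingCircle((k[:,:2]*1000).astype(np.float32)))
E
```

```text
15.0333 [0.50005316 0.01128536 0.05426537] [0.00098118 0.80309966 0.59584261 0.00124579] 0.028152663605755048
lid [0.48146909 0.1207814  0.0410425 ] ((484.7266845703125, 135.2334442138672), 42.390037536621094) 13897
z 0.10422670788063823
round [0.50536462 0.01471425 0.09933397] ((501.81097412109375, 14.951770782470703), 20.079418182373047)
```

View pics/w7.png

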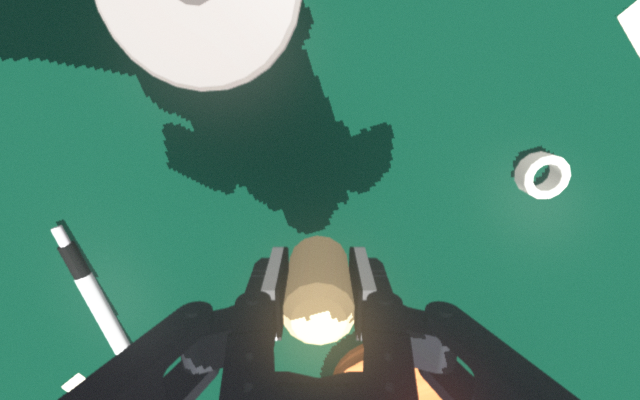

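Call:
step_arm(rows="-0.002 0 -0.02 0 0 0;0 0 -0.012 0 0 0;0 0 -0.006 0 0 0;0 0 0 0 0 0;0 0 0 0 0 0")

```text
clock: 15.45
eef_pos: [0.4981, 0.0116, 0.0157]
ee_rot: [0.001, 0.803, 0.596, 0.001]
force: [-0.7, 0.2, -0.5]
grip_width: 0.0282
grasp_force: 59.5
```

Call:
step_arm(rows="0 0 -0.002 0 0 0;0 0 0 0 0 0")

```text
clock: 15.62
eef_pos: [0.4984, 0.0118, 0.0138]
ee_rot: [0.001, 0.803, 0.596, 0.001]
force: [-0.1, 0.4, 7.5]
grip_width: 0.0285
grasp_force: 60.3
```

Call:
step_arm(rows="0 0 -0.0015 0 0 0;0 0 0 0 0 0")

```text
clock: 15.78
eef_pos: [0.4984, 0.0118, 0.0136]
ee_rot: [0.001, 0.803, 0.596, 0.001]
force: [-2.9, -0.0, 22.3]
grip_width: 0.0283
grasp_force: 62.2
```

Call:
step_arm(rows="0 0 0.002 0 0 0;0 0 0 0 0 0;0 0 0 0 0 0;0 0 0 0 0 0;0 0 0.02 0 0 0", grip=0.2)

```text
clock: 16.2
eef_pos: [0.4951, 0.0118, 0.0304]
ee_rot: [-0.001, 0.803, 0.596, -0.002]
force: [-0.1, -0.3, 0.1]
grip_width: 0.0512
grasp_force: 0.0
```

Call:
step_arm(rows="0 0 0.04 0 0 0;0 0 0.04 0 0 0;0.01 0.034 0.02 0 0 -0.115;0.01 0.038 0.02 0 0 -0.115;0.01 0.038 0 0 0 -0.115")

```text
clock: 16.62
eef_pos: [0.5294, 0.1201, 0.1554]
ee_rot: [0.001, 0.895, 0.445, 0.003]
force: [0.6, 0.5, -0.9]
grip_width: 0.0514
grasp_force: 0.0
```

Call:
step_arm(rows="0.01 0.038 0 0 0 -0.112;0.01 0.038 0 0 0 0;0.01 0.038 0 0 0 0;0.01 0.038 0 0 0 0;0.01 0.038 0 0 0 0")

```text
clock: 17.03
eef_pos: [0.5764, 0.3117, 0.1511]
ee_rot: [0.0, 0.917, 0.399, -0.0]
force: [0.3, 0.3, -0.6]
grip_width: 0.0512
grasp_force: 0.0
```

Call:
step_arm(rows="0.01 0.004 -0.03 0 0 0;0 0 0 0 0 0;0 0 0 0 0 0")

```text
clock: 17.28
eef_pos: [0.5851, 0.3133, 0.1192]
ee_rot: [0.0, 0.917, 0.399, -0.002]
force: [-0.1, 0.3, 0.2]
grip_width: 0.0514
grasp_force: 0.0
```

```bash
python3 - <<'E'
from h import *
im,D,C=shot('wrist','w8.png'); s=arm.get_state(); q=s['ee_rot']; print(s['clock'],s['eef_pos'],'yaw',np.degrees(2*np.arctan2(q[2],q[1])),s['joint_positions'])
P=cloud(C,D)
m=(np.hypot(P[...,0]-.593,P[...,1]-.319)<.035)&(P[...,2]>.032)&(P[...,2]<.047); print('oblong',P[m].mean(0),cv2.minAreaRect((P[m][:,:2]*1000).astype(np.float32)),m.sum())
im,D,C=shot('top','t3.png'); P=cloud(C,D)
for n,x,y,z in(('round',.497,.007,.04),('square',.507,-.13,.066),('lid',.487,.144,.038)):
  m=(np.hypot(P[...,0]-x,P[...,1]-y)<.05)&(P[...,2]>z)&(P[...,2]<.1); print(n,m.sum(),P[m].max(0),cv2.minAreaRect((P[m][:,:2]*1000).astype(np.float32)))
E
```

```text
17.3333 [0.58595569 0.31274065 0.12065374] yaw 46.9995029842007 [-0.50559068  0.77253558 -0.04740205  1.56751279  0.04677271  0.80529682
 -1.32255924]
oblong [0.59660545 0.32244436 0.03887979] ((595.7178955078125, 321.6366882324219), (43.62837600708008, 17.792076110839844), 47.989013671875) 1623
round 71 [0.50872924 0.01550597 0.04977317] ((494.9640808105469, 3.317124366760254), (24.32780647277832, 27.550825119018555), 89.806884765625)
square 90 [ 0.51966492 -0.11564265  0.0873786 ] ((505.43914794921875, -130.99755859375), (27.751813888549805, 28.007062911987305), 13.750307083129883)
lid 448 [0.5250712  0.17982782 0.06781122] ((483.8629150390625, 138.49169921875), (82.35494995117188, 82.4658203125), 0.5470801591873169)
```

View pics/w8.png

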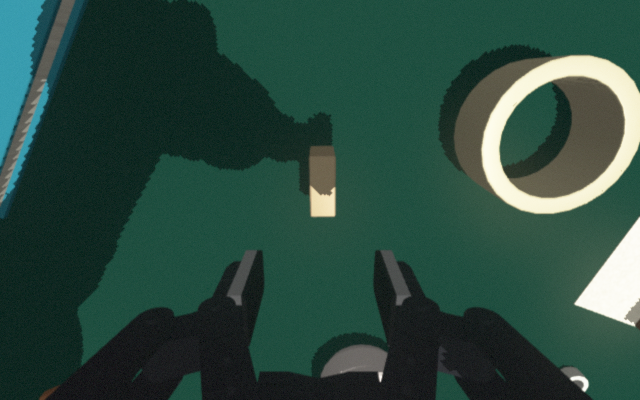

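Call:
step_arm(rows="0.009 0.008 -0.02 0 0 0.015;0 0 -0.03 0 0 0;0 0 -0.03 0 0 0;0 0 -0.017 0 0 0;0 0 -0.008 0 0 0")

```text
clock: 17.8
eef_pos: [0.5946, 0.3198, 0.0151]
ee_rot: [0.0, 0.914, 0.405, -0.002]
force: [-0.9, -0.6, 1.3]
grip_width: 0.0509
grasp_force: 0.0
```

Call:
step_arm(rows="0 0 -0.003 0 0 0;0 0 0 0 0 0")

```text
clock: 17.97
eef_pos: [0.5962, 0.3214, 0.0144]
ee_rot: [0.0, 0.914, 0.405, 0.001]
force: [0.0, 0.5, 0.2]
grip_width: 0.0508
grasp_force: 0.0
```

Call:
step_arm(rows="0 0 0 0 0 0;0 0 0 0 0 0;0 0 0 0 0 0;0 0 0 0 0 0;0 0 0 0 0 0", grip=-1)

```text
clock: 18.38
eef_pos: [0.5967, 0.3224, 0.0154]
ee_rot: [-0.0, 0.914, 0.406, 0.001]
force: [0.0, -0.5, 6.3]
grip_width: 0.017
grasp_force: 59.9
```

Call:
step_arm(rows="0 0 0 0 0 0;0 0 0 0 0 0;0 0 0 0 0 0;0 0 0.02 0 0 0;0 0 0.03 0 0 0")

```text
clock: 18.8
eef_pos: [0.5932, 0.3205, 0.0614]
ee_rot: [0.0, 0.914, 0.406, -0.003]
force: [0.1, 0.6, -0.7]
grip_width: 0.0169
grasp_force: 58.9
```

Call:
step_arm(rows="0 0 0.04 0 0 0;0 -0.03 0.02 0 0 0;0 -0.039 0 0 0 0.116;0 -0.039 0 0 0 0.116;0 -0.039 0 0 0 0.116")

```text
clock: 19.22
eef_pos: [0.5957, 0.1737, 0.1247]
ee_rot: [0.001, 0.828, 0.561, 0.001]
force: [0.1, -1.7, -1.2]
grip_width: 0.0168
grasp_force: 58.9
```

Call:
step_arm(rows="0 -0.039 0 0 0 0.116;0 -0.039 0 0 0 0.116;0 -0.039 0 0 0 0.116;0 -0.039 0 0 0 0.116;0 -0.039 0 0 0 0")

```text
clock: 19.63
eef_pos: [0.5954, -0.0223, 0.1239]
ee_rot: [0.0, 0.678, 0.735, 0.0]
force: [0.3, -0.1, -1.5]
grip_width: 0.0167
grasp_force: 58.9
```

Call:
step_arm(rows="0 -0.039 0 0 0 0;0 -0.035 0 0 0 0;0 -0.027 -0.03 0 0 0;0 0 0 0 0 0;0 0 0 0 0 0")

```text
clock: 20.05
eef_pos: [0.5937, -0.1241, 0.092]
ee_rot: [-0.001, 0.681, 0.732, -0.002]
force: [-0.8, 0.9, -0.9]
grip_width: 0.0167
grasp_force: 58.9
```

```bash
python3 - <<'E'
from h import *
im,D,C=shot('wrist','w9.png'); s=arm.get_state(); q=s['ee_rot']; t=s['eef_pos']; print(s['clock'],t,'yaw',np.degrees(2*np.arctan2(q[2],q[1])),s['grip_width'],s['joint_positions'])
P=cloud(C,D); hsv=cv2.cvtColor(im,cv2.COLOR_RGB2HSV)
m=(np.hypot(P[...,0]-t[0],P[...,1]-t[1])<.035)&(P[...,2]>t[2]+.015)&(P[...,2]<t[2]+.03)&(hsv[...,0]<28)&(hsv[...,1]>40); print('oblong',P[m].mean(0),cv2.minAreaRect((P[m][:,:2]*1000).astype(np.float32)),m.sum())
E
```

```text
20.1 [ 0.59508228 -0.12135851  0.09313254] yaw 94.3338574494111 0.016702927477542744 [ 0.34946359  0.75899523 -0.3158836   1.74984675  0.34230522  0.68825456
 -0.07651479]
oblong [ 0.59254364 -0.11595699  0.11556099] ((597.1550903320312, -123.51136779785156), (39.50888442993164, 46.780792236328125), 27.708887100219727) 3215
```

View pics/w9.png

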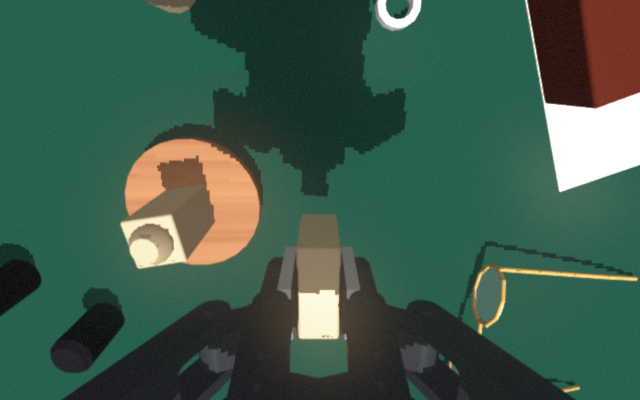

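Call:
step_arm(rows="0 0 -0.03 0 0 0;0 0 -0.03 0 0 0;0 0 -0.012 0 0 0;0 0 -0.003 0 0 0;0 0 0 0 0 0")

```text
clock: 20.52
eef_pos: [0.5957, -0.1196, 0.0185]
ee_rot: [-0.0, 0.679, 0.734, 0.0]
force: [-0.1, -0.4, -0.5]
grip_width: 0.017
grasp_force: 58.9
```

Call:
step_arm(rows="0 0 0 0 0 0;0 0 -0.001 0 0 0;0 0 0 0 0 0")

```text
clock: 20.77
eef_pos: [0.5966, -0.1212, 0.0189]
ee_rot: [0.001, 0.679, 0.734, 0.001]
force: [0.3, -0.1, -0.1]
grip_width: 0.0168
grasp_force: 58.9
```

Call:
step_arm(rows="0 0 -0.001 0 0 0;0 0 0 0 0 0")

```text
clock: 20.93
eef_pos: [0.5959, -0.1214, 0.0171]
ee_rot: [0.0, 0.679, 0.734, 0.0]
force: [0.3, 0.1, -0.7]
grip_width: 0.0165
grasp_force: 58.9
```

Call:
step_arm(rows="0 0 -0.0015 0 0 0;0 0 0 0 0 0")

```text
clock: 21.1
eef_pos: [0.596, -0.1213, 0.0154]
ee_rot: [0.0, 0.679, 0.734, 0.0]
force: [-0.2, -0.5, 1.5]
grip_width: 0.0169
grasp_force: 59.2
```

Call:
step_arm(rows="0 0 -0.001 0 0 0;0 0 0 0 0 0")

```text
clock: 21.27
eef_pos: [0.596, -0.1214, 0.0153]
ee_rot: [0.0, 0.679, 0.734, 0.0]
force: [-2.4, 0.1, 9.2]
grip_width: 0.0167
grasp_force: 60.4
```

Call:
step_arm(rows="0 0 0.001 0 0 0;0 0 0 0 0 0;0 0 0 0 0 0;0 0 0 0 0 0;0 0 0 0 0 0", grip=-0.35)

```text
clock: 21.68
eef_pos: [0.5954, -0.1211, 0.0147]
ee_rot: [-0.0, 0.679, 0.734, -0.0]
force: [0.7, -0.3, -0.4]
grip_width: 0.0274
grasp_force: 0.0
```

Call:
step_arm(rows="0 0 0.02 0 0 0;0 0 0.03 0 0 0;0 0 0.04 0 0 0;0 0 0.04 0 0 0;0 -0.04 0.04 0 0 0")

```text
clock: 22.1
eef_pos: [0.5974, -0.1427, 0.178]
ee_rot: [-0.001, 0.676, 0.737, 0.003]
force: [1.3, 1.5, 0.4]
grip_width: 0.0279
grasp_force: 0.0
```

Call:
step_arm(rows="-0.02 -0.035 0.02 0 0 0;-0.02 -0.035 0 0 0 0;-0.02 -0.035 0 0 0 0;-0.02 -0.035 0 0 0 0;-0.02 -0.035 0 0 0 0")

```text
clock: 22.52
eef_pos: [0.4958, -0.3246, 0.1931]
ee_rot: [0.0, 0.679, 0.734, -0.0]
force: [1.7, -0.6, 0.4]
grip_width: 0.0281
grasp_force: 0.0
```

Call:
step_arm(rows="-0.02 -0.035 0 0 0 0;-0.02 -0.035 0 0 0 0;0 0 0 0 0 0;0 0 0 0 0 0")

```text
clock: 22.85
eef_pos: [0.4543, -0.3963, 0.1924]
ee_rot: [-0.0, 0.682, 0.731, -0.001]
force: [1.8, 1.0, -0.2]
grip_width: 0.028
grasp_force: 0.0
```

```bash
python3 - <<'E'
from h import *
im,D,C=shot('top','t4.png'); P=cloud(C,D); s=arm.get_state(); print(s['clock'],s['eef_pos'],s['force'])
for n,x,y,z in(('round',.497,.005,.04),('square',.507,-.13,.066),('lid',.485,.142,.038),('pot+lid',.485,.142,.01),('oblong',.595,-.121,.032),('stand',.507,-.13,.016)):
  m=(np.hypot(P[...,0]-x,P[...,1]-y)<(.055 if n in('pot+lid','lid','stand') else .035))&(P[...,2]>z)&(P[...,2]<.1); print(n,m.sum(),P[m].max(0).round(3),cv2.minAreaRect((P[m][:,:2]*1000).astype(np.float32)),cv2.minEnclosingCircle((P[m][:,:2]*1000).astype(np.float32)))
im,D,C=shot('scene','s4.png'); P=cloud(C,D)
m=(np.hypot(P[...,0]-.485,P[...,1]-.142)<.06)&(P[...,2]>.036)&(P[...,2]<.046); print('lid scene',cv2.minEnclosingCircle((P[m][:,:2]*1000).astype(np.float32)),P[m][:,2].mean())
m=(np.hypot(P[...,0]-.595,P[...,1]+.122)<.04)&(P[...,2]>.034)&(P[...,2]<.05); print('oblong scene',cv2.minAreaRect((P[m][:,:2]*1000).astype(np.float32)))
E
```

```text
22.9 [ 0.45632885 -0.39365956  0.19265984] [0.8490094  0.40385697 0.02502084]
round 72 [0.509 0.016 0.051] ((494.80804443359375, 3.3283214569091797), (24.339031219482422, 28.189544677734375), 89.87420654296875) ((494.33502197265625, 3.500582695007324), 14.644331932067871)
square 90 [ 0.52  -0.116  0.089] ((505.152587890625, -130.43785095214844), (27.472980499267578, 27.972923278808594), 12.083261489868164) ((504.65106201171875, -130.53350830078125), 17.220853805541992)
lid 432 [0.525 0.18  0.067] ((483.9395446777344, 138.74826049804688), (82.38420104980469, 82.35204315185547), 0.05281800031661987) ((485.15106201171875, 137.95758056640625), 42.72628402709961)
pot+lid 625 [0.525 0.181 0.067] ((483.98553466796875, 139.0326690673828), (83.20494842529297, 82.48444366455078), 88.99405670166016) ((484.8147888183594, 139.7024383544922), 43.4410514831543)
oblong 85 [ 0.603 -0.105  0.043] ((594.634033203125, -126.1000747680664), (18.919509887695312, 44.12752151489258), 4.966641426086426) ((591.4883422851562, -126.07693481445312), 22.495590209960938)
stand 624 [ 0.552 -0.086  0.089] ((507.9404602050781, -129.35336303710938), (86.92347717285156, 87.55506896972656), 88.5894775390625) ((507.2644348144531, -130.1631622314453), 44.99618911743164)
lid scene ((486.62841796875, 138.03515625), 45.97346496582031) 0.0407611335463893
oblong scene ((595.8632202148438, -125.4274673461914), (20.699377059936523, 44.63323974609375), 3.6216607093811035)
```

View pics/s4.png

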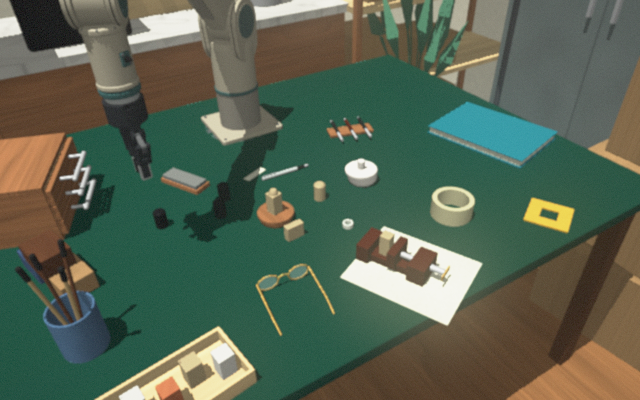

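```bash
python3 -c "
from rig import arm; print(arm.finish_job())"
```

```text
the job is handed in; nothing more can be done
None
```

The seal set is laid out and the job is handed in at about 23 s: lid on the pot (about 5 mm off axis), square seal on the stand, round seal midway in the row, and oblong seal behind the stand with a gap of about 3 cm; the last pictures put all four within the limits.

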